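# Seat the sample carousel on the analyser's spindle and drive pin

## Task

The blue carousel plate is stored under the low metal shelf. Draw it out by its orange tab and set it down flat on the table clear of the shelf, let go, then take it by the white centre handle and lower it (do not drop it) over the analyser's spindle and drive pin together, tab between the two black fork cheeks, until it sits fully home. Let go, and leave the bottle, the cotton bag, the forceps jar and the amber bottle standing where they are.

Things in the scene. Friction and masses are not known exactly. Their poses are not given: they have to be found in the camera images.
- carousel: Loose blue plastic carousel plate, about 0.15 kg: disc of 60 mm radius, 16 mm thick, on which stand a white centre handle and, on an arm, an orange tab. Origin at the centre of its underside; x points from the centre along the arm to the tab, z up. Through holes: 18.4 mm diameter at the centre (for the spindle) and 11 mm diameter 30 mm out along +x (for the drive pin), mouths chamfered 1.5 mm below. It starts flat under the shelf riser, tab towards the riser's open front.
- handle (a point): Centre of the white bar handle, 42 mm above the carousel's underside on its axis, same axes as carousel. The bar is 46 mm long along x, 14 mm wide along y, 28 mm high (28 to 56 mm above the underside); grip it across y.
- tab (a point): Centre of the free upper part of the orange upright tab, 95.5 mm out from the carousel's axis along +x and 32 mm above the underside, same axes. The tab is 9 mm wide along y, 17 mm long along x, and reaches from 0 to 46 mm above the underside; the arm inward of it is 10 mm high and 9 mm wide. Grip it across y.
- riser: Fixed aluminium shelf riser on the sheet-metal table: top board 120 mm (x) by 200 mm (y), its underside 72 mm and top 84 mm above the table; side walls at y = +-92 to +-100 mm; open at the front (x = -60 mm) and the back. Origin at table height under its middle; -x points out of its open front. The carousel's disc starts about 25 mm in front of the middle, so the handle is under the board and only the tab stands out in the open.
- spindle (a point): Foot of the fixed analyser's spindle, on top of the steel turntable on which the carousel's underside rests when fully home, 43 mm above the desk. Axes: z up along the spindle, x towards the drive pin and the fork. Spindle 16 mm diameter, 20 mm high, tapered over its top 6 mm; drive pin 8 mm diameter, 12 mm high, tapered over its top 4.5 mm, 30 mm out along +x.
- analyser: Fixed white analyser on the desk, origin under the spindle at desk height (43 mm below spindle), same axes. Housing: x from -78 to +122 mm, y +-75 mm, deck 40 mm high. Behind it stands a computer monitor (room furniture): an upright screen 0.71 m ahead of the robot's base, 0.18 to 0.69 m to its right, from 60 mm above the desk upward.
- fork (a point): Where the centre of the tab (tab) is when the carousel is home: 95.5 mm out from the spindle axis along +x, 32 mm above spindle. On either side stands a black cheek, 30 mm long along x, 14 mm thick, rising 70 mm above the deck (35 mm above this point); the gap between them is 20 mm, too narrow for fingers beside the tab.
- saline_bottle_mid (a point): Middle of the clear bottle, 86 mm diameter, 236 mm high, standing; z up. Leave it alone.
- cotton_pack_mid (a point): Middle of the white bag of cotton wool, 52 x 81 mm, 122 mm high, standing; z up. Leave it alone.
- forceps_jar_mid (a point): Point 60 mm up in the steel jar, 58 mm diameter, 121 mm high, its forceps reaching 231 mm, standing beside the analyser; z up. Leave it alone.
- reagent_0_mid (a point): Middle of the amber bottle, 45 mm diameter, 94 mm high, standing on top of the shelf riser; z up. Leave it alone.
Not all that is in view belongs to the job. Leave any yellow look-alike of the part that bears reagent_0_mid alone.

How it is judged:
By the outcome, as a careful person would: the job done as asked, in the order asked, and still so for the second after the job is handed in, with the robot touching nothing.
It also fails if it takes over 58 s, if anything falls off the work surface, if the arm or the gripper's body presses on something with over 40 N, if the wrist force passes 120 N, or if a joint passes its speed limit or range.

## Robot

A 6-joint arm with a two-finger parallel gripper is mounted at the origin on a cart in front of the work surface, level with it; the furniture and walls round the work are solid. World frame = base frame: x ahead of the robot, y to its left, z up, the work surface at z = 0. Lengths are in mm, angles in rad, forces in N, time in s.
With the tool pointing down it reaches from about 300 to 875 mm from the base axis. Payload 6.4 kg.
Tool frame: the origin (TCP) lies midway between the tips of the shut fingers; the grasp point (between the pads) lies 19 mm behind it; z points along the fingers, y is the line along which they close (so a half turn about z gives the same grasp; the last joint's range is limited). The gripper opens to 85 mm and grips with 20 to 120 N. Pads are 22 mm wide; open, the fingers measure 114 mm over their backs; the gripper's body (76 mm by 85 mm) begins 54 mm behind the grasp point. The pads swing forward as they close: fully open they stand 13 mm farther back than shut.
Start: joints at [-1.424, 0.181, 1.607, -0, 1.354, -0.206], TCP at [198.694, -539.594, 231.288] pointing down, gripper open.
Joint ranges: [-2.99, 2.99], [-0.89, 2.07], [0.3, 2.58], [-1.14, 4.28], [0, 2.63], [-3.12, 3.12]. Speed limits (rad/s): [2.57, 2.57, 3.01, 3.14, 3.14, 3.14].

## Interface

Orientations are given as a unit quaternion [w, x, y, z].
In Python, from plant import arm gives the robot as it stands.
- The arm moves only by the tool arm_command, never from a script. Its argument "targets" is a list of rows, each a list of 7 numbers: the shift along the tool's x, y, z normalised to -1 to 1, where 1 is 200 mm, then the turn, a rotation vector about the tool's x, y, z normalised to -1 to 1, where 1 is 90 degrees, then the opening, from 0 (shut) to 1 (fully open). In form: [[x, y, z, wx, wy, wz, claw], ...]. A call has 1 to 12 rows; each row is the pose to reach, as a shift and turn from the pose commanded when the call began, along the tool's axes at that moment; what a row does not reach only later rows make up. A row lasts 1/10 s, in which the tool goes at most 50 mm and 8.59 degrees, less where a joint would pass 70% of its speed; a pose out of reach is approached as far as the arm can. A call with a number of a shift or a turn outside -1 to 1 is refused whole. A call with a gripper value outside its range is refused whole. The fingers move at their own pace and stop on an object; the grip force is fixed at half the most. Time passes only in rows, so rows that repeat a pose let the fingers close. It gives the time, the measured TCP pose, the force, the opening and the grip force at its end, in the units of the state.
- arm.read_state(): the state, without advancing time (a new reading comes with each control period).
- arm.capture(name): name is "scene" or "top" or "wrist"; returns a dict with "pixels" (420x560x3 uint8, red, green, blue), "fx", "fy", "cx", "cy" (pixels), "R" (3x3) and "t" (3): a world point X has camera coordinates R X + t. Camera axes: x right, y down, z forward; pixel columns grow to the right and rows downward; lengths in mm; the calibration is good to about 2 mm. A picture is of the moment at which its call begins. There is no depth.
- arm.job_done(): hands the job in; it is judged then, once.
Trained networks look in the newest picture that a camera, given by its name, has taken for a name from the list of things; names that differ only in an ending like _2 or _b are one class to them, and where a whole thing is asked for, a point or a joint stands for the part that bears it (a point fixed in the world has none). Each returns a list of dicts, best first, with "confidence" (0 to 1); they miss things now and then, are a little off and sometimes report something else, mostly with a low value. They report only what shows in the picture. A call takes as long as a camera call. They do not tell look-alikes from the thing itself.
- arm.search_frame(thing, camera): "xyz" ([x, y, z] in mm, in world coordinates, good to about 4 mm: the middle of the surface that is visible of it).
- arm.tip_of(thing, camera): "xyz" ([x, y, z] in mm, in world coordinates, good to about 4 mm: a listed point, or the origin of a listed thing).
The state is a dict: "clock": time; "joints": joint angles; "qd": joint speeds; "joint_torque": joint torques, N m; "tool_pos": TCP position; "eef_rot": TCP orientation; "ft_force": force on the tool from outside, world axes, zero at the start; "moment": the same for the moment, N m; "opening": opening from 0.0 (shut) to 1.0 (fully open); "gripper_force": force on a finger pad.
Only numpy, scipy, OpenCV 4.12 (cv2) and the standard library are available. Lean on these libraries where they do the work, as an engineer would, in place of code of your own. Each camera call takes 0.05 s, during which the arm holds its last target. There are 200 camera calls.

## Working session

There is one attempt and no reset: what is moved stays moved. The work goes in short steps, Python scripts to look and compute and a tool call to move; the robot and the scene stay as the last step left them, time stands still between calls to the robot, and variables do not carry over. Pictures are saved under pics/ and viewed, at most 11 in all, crops included, and the job is handed in when it is done.

Besides the shell and the picture viewer there is one more tool, called after "Emit:" as name([rows], argument=value, ...), one row to a line, values as JSON. arm_command: Moves the arm, as the interface text tells. Scaled input: -1 to 1 covers 200 mm each way for a shift and 90 degrees each way for a turn. Its arguments: {"type":"object","properties":{"targets":{"type":"array","items":{"type":"array","items":{"type":"number","minimum":-1,"maximum":1}}}},"required":["targets"]}

```bash
mkdir -p pics; cat > h.py <<'E'
from plant import arm
import numpy as np, cv2
from scipy.spatial.transform import Rotation as Rn
def snap(c,f=None):
    d=arm.capture(c)
    if f: cv2.imwrite('pics/'+f,np.ascontiguousarray(d['pixels'][:,:,::-1]))
    return d
def px(d,X):
    p=np.array(d['R'])@np.array(X)+np.array(d['t']); return np.round([d['fx']*p[0]/p[2]+d['cx'],d['fy']*p[1]/p[2]+d['cy']],1)
def ray(d,u,v,z):
    R=np.array(d['R']);t=np.array(d['t']);c=-R.T@t
    r=R.T@np.array([(u-d['cx'])/d['fx'],(v-d['cy'])/d['fy'],1]);return np.round(c+r*(z-c[2])/r[2],1)
def tool(X):
    "shift world point -> tool frame of current pose, in mm"
    s=arm.read_state();q=s['eef_rot'];R=Rn.from_quat([q[1],q[2],q[3],q[0]]);return R.inv().apply(np.array(X)-s['tool_pos']),R
E
python3 - <<'E'
from h import *
a=[snap(c,c+'0.png') for c in('scene','top','wrist')]
for c,d in zip(('scene','top','wrist'),a):
  for n in ['carousel','handle','tab','riser','spindle','fork','analyser','saline_bottle_mid','cotton_pack_mid','forceps_jar_mid','reagent_0_mid']:
    for r in arm.tip_of(n,c)[:3]:
      print(c,n,np.round(r['xyz']),round(r['confidence'],2),px(d,r['xyz']))
s=arm.read_state();print(s['clock'],s['tool_pos'],s['eef_rot'],tool([0,0,0])[1].as_matrix().round(3))
cv2.imwrite('pics/st.png',np.hstack([x['pixels'][:,:,::-1] for x in a[:2]])[:, :])
E
```

```text
scene carousel [662. 200.   2.] 0.56 [211.3 277.8]
scene handle [654. 200.  41.] 0.8 [212.7 266. ]
scene tab [560. 190.  32.] 0.72 [247.  278.3]
scene riser [686. 200.  -2.] 0.79 [203.7 276.3]
scene spindle [448. -13. 118.] 0.7 [326.  220.5]
scene spindle [ 492. -360.   41.] 0.69 [355.8 188. ]
scene spindle [691. 208. 132.] 0.61 [195.1 232.7]
scene fork [ 478. -451.   71.] 0.85 [370.1 169.9]
scene analyser [ 497. -362.   -4.] 0.57 [353.6 199.4]
scene saline_bottle_mid [446. -13. 117.] 0.61 [326.8 220.8]
scene cotton_pack_mid [630.  -9.  56.] 0.67 [264.1 224. ]
scene forceps_jar_mid [ 489. -229.   58.] 0.67 [341.9 200.7]
scene reagent_0_mid [802. 267.  48.] 0.75 [147.8 261.1]
scene reagent_0_mid [690. 208. 133.] 0.65 [195.4 232.6]
scene reagent_0_mid [730.  19.  50.] 0.58 [228.4 221.4]
top carousel [660. 195.  -1.] 0.54 [202.3 202.8]
top handle [661. 199.  43.] 0.73 [198.7 199.8]
top tab [564. 198.  26.] 0.85 [198.8 230.1]
top riser [ 489. -360.   -5.] 0.58 [370.  255.6]
top riser [685. 200.   0.] 0.57 [201.  195.4]
top spindle [ 492. -355.   43.] 0.74 [370.9 253.2]
top spindle [661. 199.   0.] 0.24 [201.2 202.5]
top fork [ 473. -450.   77.] 0.77 [403.7 258.3]
top fork [662. 201.  40.] 0.36 [198.4 199.5]
top analyser [ 492. -362.   -7.] 0.87 [370.6 254.6]
top saline_bottle_mid [446. -14. 120.] 0.9 [262. 265.]
top cotton_pack_mid [625. -10.  59.] 0.66 [262.9 210.3]
top forceps_jar_mid [ 489. -232.   55.] 0.74 [332.6 253.4]
top reagent_0_mid [805. 268.  52.] 0.71 [179. 156.]
top reagent_0_mid [728.  19.  45.] 0.68 [254.7 179.9]
top reagent_0_mid [696. 211. 132.] 0.48 [190.2 182.4]
1.8 [ 198.68126256 -539.58498064  231.28188083] [-1.43279888e-05  9.84484809e-01  1.75469829e-01 -2.67829399e-06] [[ 0.938  0.345 -0.   ]
 [ 0.345 -0.938  0.   ]
 [-0.    -0.    -1.   ]]
```

View pics/scene0.png

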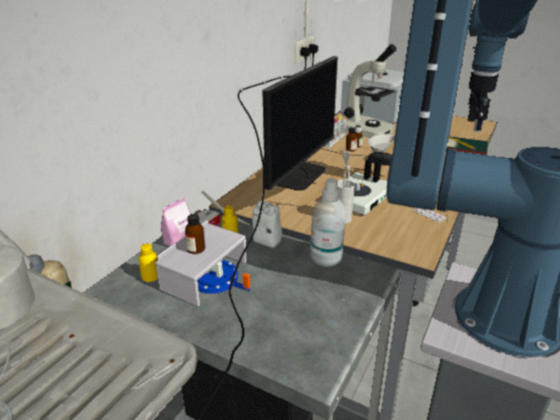

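View pics/top0.png

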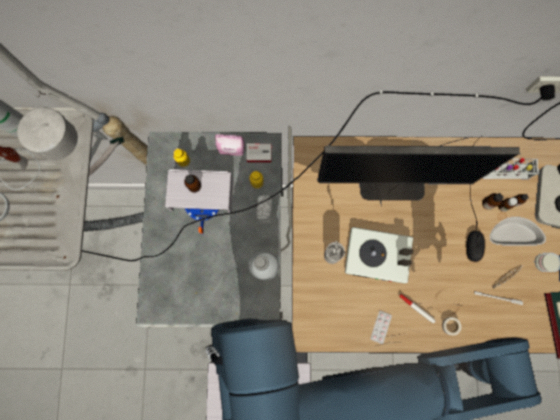

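The scene picture shows the riser (200,255) with the amber bottle on top at (195,235). The blue disc is beneath it and the orange tab is at (247,281). The three bottles the networks report as reagent are the amber one at z≈132 on the riser (the one described) and two yellow look-alikes on the table, at scene (148,262) and (228,220). I grasp none of them. The top picture shows the tab at (200,228), the analyser at (375,253) and its fork at (404,257). I'll lift over the bottle and go to the tab.

Emit:
arm_command([
  [0.61, -0.785, -0.4, 0, 0, 0.19, 1],
  [0.61, -0.785, -0.4, 0, 0, 0.19, 1],
  [0.61, -0.785, -0.4, 0, 0, 0.19, 1],
  [0.61, -0.785, -0.4, 0, 0, 0.19, 1],
  [0.61, -0.785, -0.4, 0, 0, 0.19, 1],
  [0.61, -0.785, -0.4, 0, 0, 0.19, 1],
])

```text
clock: 2.4
tool_pos: [259.8, -349.5, 312.8]
eef_rot: [0.002, 1.0, 0.028, 0.001]
ft_force: [0.4, -0.2, -0.6]
opening: 0.999
gripper_force: 0.0
```

Emit:
arm_command([
  [0.7, -1, 0, 0, 0, 0, 1],
  [0.7, -1, 0, 0, 0, 0, 1],
  [0.7, -1, 0, 0, 0, 0, 1],
  [0.7, -1, 0, 0, 0, 0, 1],
  [0.7, -1, 0, 0, 0, 0, 1],
  [0.7, -1, 0, 0, 0, 0, 1],
])

```text
clock: 3.0
tool_pos: [389.9, -139.6, 310.4]
eef_rot: [-0.001, 1.0, 0.03, -0.0]
ft_force: [-1.6, 0.6, 0.3]
opening: 1.0
gripper_force: 0.0
```

Emit:
arm_command([
  [0.35, -1, 0, 0, 0, 0, 1],
  [0.35, -1, 0, 0, 0, 0, 1],
  [0.35, -1, 0, 0, 0, 0, 1],
  [0.35, -1, 0, 0, 0, 0, 1],
  [0.35, -1, 0, 0, 0, 0, 1],
])

```text
clock: 3.5
tool_pos: [447.9, 63.2, 310.3]
eef_rot: [-0.0, 1.0, 0.029, -0.001]
ft_force: [0.5, -0.5, 0.1]
opening: 0.996
gripper_force: 0.0
```

Emit:
arm_command([
  [0.2, -0.7, 0.4, 0, 0, 0, 1],
  [0.2, -0.7, 0.4, 0, 0, 0, 1],
  [0.2, -0.7, 0.4, 0, 0, 0, 1],
  [0.2, -0.7, 0.4, 0, 0, 0, 1],
])

```text
clock: 3.9
tool_pos: [478.9, 203.7, 227.2]
eef_rot: [0.0, 1.0, 0.028, -0.003]
ft_force: [-0.8, -1.0, 0.4]
opening: 0.998
gripper_force: 0.0
```

```bash
python3 - <<'E'
from h import *
d=snap('wrist','w1.png')
for n in ['carousel','handle','tab','riser']:
    for r in arm.tip_of(n,'wrist')[:2]: print(n,np.round(r['xyz']),round(r['confidence'],2),px(d,r['xyz']))
# orange mask
p=cv2.cvtColor(d['pixels'],cv2.COLOR_RGB2HSV);m=((p[:,:,0]>4)&(p[:,:,0]<16)&(p[:,:,1]>180)&(p[:,:,2]>120)).astype(np.uint8)
n,l,st,c=cv2.connectedComponentsWithStats(m);print(st[st[:,4]>40][1:])
s=arm.read_state();print(s['clock'],s['tool_pos'],s['joints'])
for X in([560,195,46],[560,195,0],[600,195,10]):print(X,px(d,X))
E
```

```text
tab [563. 193.  29.] 0.69 [290.2  88.6]
[[284  77  10  20 181]]
4.15 [480.13506097 200.90943328 231.77026451] [ 1.68491689e-01  5.76487075e-02  1.74243951e+00 -8.12243795e-04
  1.34094456e+00  1.68676344e+00]
[560, 195, 46] [288.5  92.4]
[560, 195, 0] [286.7  92. ]
[600, 195, 10] [290.  46.]
```

View pics/w1.png

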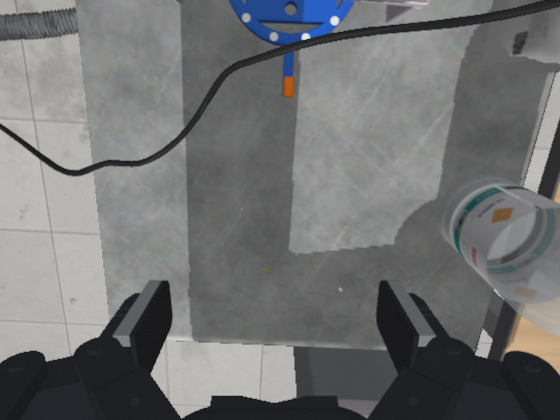

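```bash
python3 - <<'E'
from h import *
w=arm.capture('wrist');t=arm.capture('top');s=arm.capture('scene')
import cv2
for d,n in((w,'w'),(t,'t'),(s,'s')):
    print(n,(-np.array(d['R']).T@np.array(d['t'])).round(),)
for (u,v) in [(240,65),(75,172),(330,38),(289,47)]:
  for z in (0,20,50,100,150):
    X=ray(w,u,v,z);print((u,v),z,X,px(t,X),px(s,X))
print('tab',ray(w,289,87,46),ray(w,289,58,10),ray(w,274,37,16),ray(w,306,37,16),ray(w,290,8,16))
m=t['pixels'][190:280,130:300,::-1];m2=s['pixels'][230:360,150:300,::-1]
a=cv2.resize(m,None,fx=3.5,fy=3.5);b=cv2.resize(m2,None,fx=3.5,fy=3.5)
cv2.imwrite('pics/c1.png',np.vstack([a[:,:525],b[:270,:525]]))
E
```

```text
w [562. 205. 375.]
t [ 331.  -89. 1565.]
s [ 63. 923. 734.]
(240, 65) 0 [584.9 238.6   0. ] [188.1 225. ] [228.  297.2]
(240, 65) 20 [583.7 236.8  20. ] [187.4 224.4] [228.4 290.3]
(240, 65) 50 [581.9 234.1  50. ] [186.3 223.4] [228.9 279.8]
(240, 65) 100 [578.9 229.6 100. ] [184.4 221.7] [229.8 261.8]
(240, 65) 150 [575.9 225.1 150. ] [182.3 219.9] [230.7 242.9]
(75, 172) 0 [470.3 410.8   0. ] [133.3 259.4] [226.6 366.5]
(75, 172) 20 [475.3 399.8  20. ] [134.9 257.3] [227.1 354.6]
(75, 172) 50 [482.6 383.3  50. ] [137.4 254.1] [227.8 336.8]
(75, 172) 100 [494.9 355.9 100. ] [141.6 248.5] [229.  307.2]
(75, 172) 150 [507.2 328.4 150. ] [146.2 242.5] [230.2 277.8]
(330, 38) 0 [613.2 154.    0. ] [214.1 216.7] [237.7 274.1]
(330, 38) 20 [610.4 156.7  20. ] [212.3 216.5] [237.6 268.7]
(330, 38) 50 [606.4 160.8  50. ] [209.6 216. ] [237.4 260.3]
(330, 38) 100 [599.6 167.6 100. ] [204.8 215.3] [237.2 245.7]
(330, 38) 150 [592.9 174.4 150. ] [199.6 214.4] [236.9 230.2]
(289, 47) 0 [603.3 192.2   0. ] [202.4 219.6] [232.5 283.8]
(289, 47) 20 [601.1 192.9  20. ] [201.1 219.2] [232.6 277.8]
(289, 47) 50 [597.9 193.9  50. ] [199.1 218.6] [232.8 268.5]
(289, 47) 100 [592.4 195.6 100. ] [195.6 217.5] [233.2 252.5]
(289, 47) 150 [587.  197.3 150. ] [191.8 216.3] [233.5 235.6]
tab [566.7 191.7  46. ] [592.8 192.   10. ] [609.1 206.9  16. ] [610.7 178.   16. ] [633.1 194.   16. ]
```

View pics/c1.png

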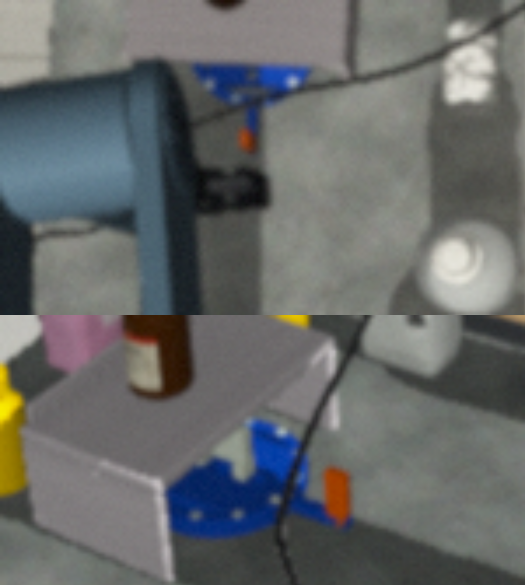

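Triangulated, the cable lies on the table at low height and is not part of the job. The wrist picture shows the tab at (289,87), which gives (566,192), in line with the tool's yaw of 3.2°. Descending onto it now.

Emit:
arm_command([
  [0.42, 0.065, 0.3, 0, 0, 0, 1],
  [0.42, 0.065, 0.5, 0, 0, 0, 1],
  [0.42, 0.065, 0.7, 0, 0, 0, 1],
  [0.42, 0.065, 0.9, 0, 0, 0, 1],
  [0.42, 0.065, 0.9, 0, 0, 0, 1],
])

```text
clock: 4.8
tool_pos: [560.1, 192.3, 45.7]
eef_rot: [0.001, 1.0, 0.026, -0.005]
ft_force: [-1.6, -0.3, -0.5]
opening: 0.999
gripper_force: 0.0
```

Emit:
arm_command([
  [0, 0, 0.1, 0, 0, 0, 1],
  [0, 0, 0.19, 0, 0, 0, 1],
  [0, 0, 0.19, 0, 0, 0, 1],
])

```text
clock: 5.1
tool_pos: [563.0, 193.6, 13.1]
eef_rot: [0.0, 1.0, 0.027, -0.001]
ft_force: [-0.2, 0.5, -0.3]
opening: 0.999
gripper_force: 0.0
```

Emit:
arm_command([
  [0, 0, 0, 0, 0, 0, 0],
  [0, 0, 0, 0, 0, 0, 0],
  [0, 0, 0, 0, 0, 0, 0],
  [0, 0, 0, 0, 0, 0, 0],
  [0, 0, 0, 0, 0, 0, 0],
  [0, 0, 0, 0, 0, 0, 0],
  [0, 0, 0, 0, 0, 0, 0],
  [0, 0, 0, 0, 0, 0, 0],
  [0, 0, 0, 0, 0, 0, 0],
  [0, 0, 0, 0, 0, 0, 0],
])

```text
clock: 6.1
tool_pos: [564.3, 194.3, 14.0]
eef_rot: [-0.0, 1.0, 0.027, 0.0]
ft_force: [-0.9, -0.6, 5.8]
opening: 0.093
gripper_force: 59.4
```

Emit:
arm_command([
  [-0.06, 0, -0.005, 0, 0, 0, 0],
  [-0.14, 0, -0.005, 0, 0, 0, 0],
  [-0.22, 0, -0.005, 0, 0, 0, 0],
  [-0.3, 0, -0.005, 0, 0, 0, 0],
  [-0.38, 0, -0.005, 0, 0, 0, 0],
  [-0.46, 0, -0.005, 0, 0, 0, 0],
  [-0.54, 0, -0.005, 0, 0, 0, 0],
  [-0.62, 0, -0.005, 0, 0, 0, 0],
  [-0.7, 0, -0.005, 0, 0, 0, 0],
  [-0.76, 0, -0.005, 0, 0, 0, 0],
  [-0.8, 0, -0.005, 0, 0, 0, 0],
  [-0.8, 0, 0, 0, 0, 0, 0],
])

```text
clock: 7.3
tool_pos: [402.1, 185.6, 13.8]
eef_rot: [0.0, 1.0, 0.027, -0.002]
ft_force: [-16.5, -2.8, 30.0]
opening: 0.101
gripper_force: 63.1
```

Emit:
arm_command([
  [0, 0, 0, 0, 0, 0, 0.5],
  [0, 0, 0, 0, 0, 0, 0.6],
  [0, 0, 0, 0, 0, 0, 0.7],
  [0, 0, 0, 0, 0, 0, 0.7],
  [0, 0, -0.1, 0, 0, 0, 0.7],
  [0, 0, -0.4, 0, 0, 0, 0.7],
  [0, 0, -0.7, 0, 0, 0, 1],
  [0, 0, -0.9, 0, 0, 0, 1],
  [0, 0, -0.9, 0, 0, 0, 1],
])

```text
clock: 8.2
tool_pos: [407.7, 186.2, 199.5]
eef_rot: [-0.001, 1.0, 0.027, 0.005]
ft_force: [1.1, 0.0, 1.2]
opening: 1.002
gripper_force: 0.0
```

```bash
python3 - <<'E'
from h import *
d=snap('wrist','w2.png')
for n in ['carousel','handle','tab']:
    for r in arm.tip_of(n,'wrist')[:2]: print(n,np.round(r['xyz'],1),round(r['confidence'],2),px(d,r['xyz']))
s=arm.read_state();print(s['clock'],s['tool_pos'],s['eef_rot'],(-np.array(d['R']).T@np.array(d['t'])).round())
E
```

```text
carousel [495.7 194.8  -1.5] 0.85 [269.4  86.8]
handle [494.1 193.8  40.7] 0.78 [269.9  87.8]
tab [400.7 183.8  31.8] 0.89 [275.8 198.2]
8.4 [403.18436669 185.36998319 191.8337902 ] [ 1.55351630e-04  9.99631456e-01  2.71265762e-02 -1.03726494e-03] [489. 190. 343.]
```

View pics/w2.png

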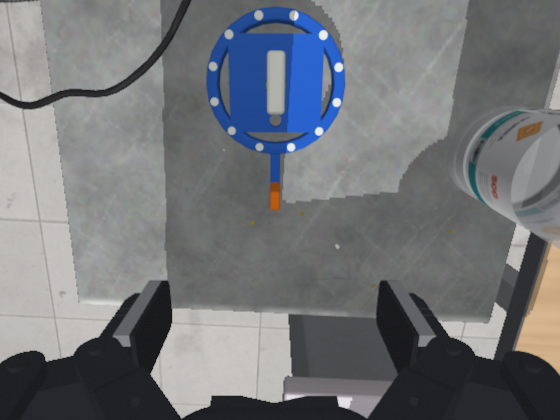

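The wrist picture shows the carousel lying flat in the open: disc centre (276,81), handle (276,83), tab (275,197). Next is the handle position.

```bash
python3 - <<'E'
from h import *
d=snap('wrist')
p=cv2.cvtColor(d['pixels'],cv2.COLOR_RGB2HSV);m=((p[:,:,1]<60)&(p[:,:,2]>140)).astype(np.uint8)[40:125,255:300]
n,l,st,c=cv2.connectedComponentsWithStats(m);i=1+np.argmax(st[1:,4]);print(st[i],c[i]+[255,40])
ys,xs=np.where(l==i);r=cv2.minAreaRect(np.c_[xs,ys].astype(np.float32));print(r)
u,v=c[i]+[255,40];H=ray(d,u,v,54);print('handle',H)
b=((abs(p[:,:,0].astype(int)-110)<12)&(p[:,:,1]>150)).astype(np.uint8)
ct=max(cv2.findContours(b,cv2.RETR_EXTERNAL,2)[0],key=cv2.contourArea);h=cv2.convexHull(ct)
o=((p[:,:,0]>4)&(p[:,:,0]<16)&(p[:,:,1]>180)).astype(np.uint8)[170:220,255:300];y,x=np.where(o);T=ray(d,x.mean()+255,y.mean()+170,44)
print('tab',T,'yaw',np.degrees(np.arctan2(*(H-T)[[1,0]])),'dist',np.hypot(*(H-T)[:2]))
print(arm.read_state()['tool_pos'])
E
```

```text
[  11    0   18   65 1129] [274.25155004  71.50487157]
((19.499996185302734, 31.999996185302734), (16.999996185302734, 63.99999237060547), 0.0)
handle [498.9 189.7  54. ]
tab [405.7 185.2  44. ] yaw 2.7642803584694007 dist 93.3085740969178
[402.68560894 185.27734803 191.13631576]
```

Emit:
arm_command([
  [0.2, 0, 0.1, 0, 0, 0, 1],
  [0.4, 0.0025, 0.3, 0, 0, 0, 1],
  [0.48, 0.0025, 0.5, 0, 0, 0, 1],
  [0.48, 0.0025, 0.7, 0, 0, 0, 1],
  [0.48, 0.0025, 0.8, 0, 0, 0, 1],
  [0.48, 0.0025, 0.84, 0, 0, 0, 1],
  [0.48, 0.0025, 0.84, 0, 0, 0, 0],
  [0.48, 0.0025, 0.84, 0, 0, 0, 0],
  [0.48, 0.0025, 0.84, 0, 0, 0, 0],
  [0.48, 0.0025, 0.84, 0, 0, 0, 0],
  [0.48, 0.0025, 0.84, 0, 0, 0, 0],
  [0.48, 0.0025, 0.84, 0, 0, 0, 0],
])

```text
clock: 9.65
tool_pos: [501.0, 190.5, 26.6]
eef_rot: [-0.0, 1.0, 0.027, 0.001]
ft_force: [-1.1, -0.0, 6.5]
opening: 0.149
gripper_force: 59.9
```

Emit:
arm_command([
  [0, 0, 0, 0, 0, 0, 0],
  [0, 0, 0, 0, 0, 0, 0],
  [0, 0, 0, 0, 0, 0, 0],
  [0, 0, 0, 0, 0, 0, 0],
])

```text
clock: 10.05
tool_pos: [500.9, 190.4, 26.6]
eef_rot: [-0.0, 1.0, 0.027, 0.001]
ft_force: [-0.5, -0.4, 7.1]
opening: 0.152
gripper_force: 59.9
```

Emit:
arm_command([
  [0, 0, -0.05, 0, 0, 0, 0],
  [0, 0, -0.2, 0, 0, 0, 0],
  [0, 0, -0.4, 0, 0, 0, 0],
  [0, 0, -0.6, 0, 0, 0, 0],
  [0, 0, -0.8, 0, 0, 0, 0],
  [0, 0, -1, 0, 0, 0, 0],
  [0, 0, -1, 0, 0, 0, 0],
])

```text
clock: 10.75
tool_pos: [503.2, 190.9, 232.3]
eef_rot: [-0.001, 1.0, 0.027, 0.006]
ft_force: [0.8, -0.4, -0.8]
opening: 0.15
gripper_force: 58.9
```

Emit:
arm_command([
  [0, 0, -0.2, 0, 0, 0, 0],
  [-0.1, 0.2, -0.4, 0, 0, 0, 0],
  [-0.1, 0.4, -0.42, 0, 0, 0, 0],
  [-0.1, 0.6, -0.42, 0, 0, 0, 0],
  [-0.1, 0.8, -0.42, 0, 0, 0, 0],
  [-0.1, 1, -0.42, 0, 0, 0, 0],
])

```text
clock: 11.35
tool_pos: [490.0, -11.8, 308.7]
eef_rot: [-0.0, 1.0, 0.027, -0.0]
ft_force: [1.1, 1.4, -1.1]
opening: 0.149
gripper_force: 59.3
```

Emit:
arm_command([
  [0, 0.2, 0, 0, 0, -0.08, 0],
  [0, 0.4, 0, 0, 0, -0.16, 0],
  [0, 0.6, 0, 0, 0, -0.24, 0],
  [0, 0.8, 0, 0, 0, -0.32, 0],
  [0, 1, 0, 0, 0, -0.4, 0],
  [0, 1, 0, 0, 0, -0.48, 0],
  [0, 1, 0, 0, 0, -0.56, 0],
  [0, 1, 0, 0, 0, -0.64, 0],
  [0, 1, 0, 0, 0, -0.72, 0],
  [0, 1, 0, 0, 0, -0.8, 0],
  [0, 1, 0, 0, 0, -0.85, 0],
  [0, 1, 0, 0, 0, -0.85, 0],
])

```text
clock: 12.55
tool_pos: [501.1, -209.8, 308.3]
eef_rot: [-0.001, 0.768, 0.64, -0.0]
ft_force: [-0.8, -0.2, -2.5]
opening: 0.153
gripper_force: 59.4
```

```bash
python3 - <<'E'
from h import *
d=snap('wrist','w3.png')
for n in ['carousel','handle','tab','spindle','fork']:
    for r in arm.tip_of(n,'wrist')[:2]: print(n,np.round(r['xyz'],1),round(r['confidence'],2),px(d,r['xyz']),tool(r['xyz'])[0].round(1))
s=arm.read_state();print(s['clock'],s['tool_pos'],s['eef_rot'],s['joints'],(-np.array(d['R']).T@np.array(d['t'])).round())
E
```

```text
carousel [ 497.8 -210.7  277.4] 0.85 [266.  255.1] [-1.4 -3.3 31.3]
handle [ 497.8 -213.8  326.1] 0.78 [264.8 313.8] [ -4.4  -2.9 -17.3]
12.85 [ 501.59841188 -210.12640689  309.13729937] [-1.56820132e-04  7.68515778e-01  6.39830816e-01 -2.23537651e-05] [-6.15068318e-01  5.51376017e-02  1.58885473e+00  3.79828213e-05
  1.49791486e+00 -4.32830988e-01] [ 517. -130.  451.]
```

View pics/w3.png

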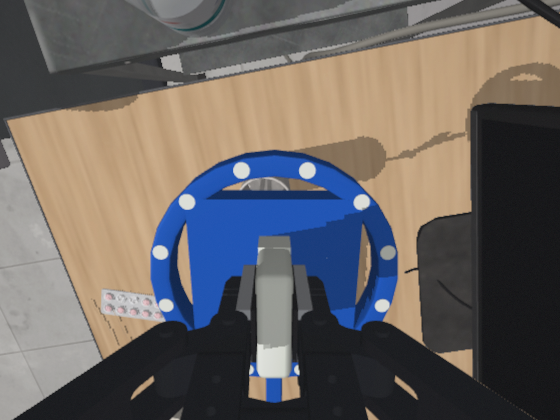

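Carousel is held by its handle; the disc ring is centred near (274,275). The plate hides the spindle, so I'll move the hand past it to let the wrist camera see spindle, pin and plate in one picture.

Emit:
arm_command([
  [-0.2, 0, 0, 0, 0, 0, 0],
  [-0.4, 0, 0, 0, 0, 0, 0],
  [-0.6, 0, 0, 0, 0, 0, 0],
  [-0.8, 0, 0, 0, 0, 0, 0],
  [-1, 0, 0, 0, 0, 0, 0],
])

```text
clock: 13.35
tool_pos: [465.2, -408.4, 309.3]
eef_rot: [0.0, 0.768, 0.64, 0.0]
ft_force: [1.0, -0.3, -1.8]
opening: 0.152
gripper_force: 59.4
```

Emit:
arm_command([
  [-0.2, 0.1, 0, 0, 0, 0, 0],
  [-0.4, 0.2, 0, 0, 0, 0, 0],
  [-0.55, 0.25, 0, 0, 0, 0, 0],
  [-0.55, 0.25, 0, 0, 0, 0, 0],
  [-0.55, 0.25, 0, 0, 0, 0, 0],
  [-0.55, 0.25, 0, 0, 0, 0, 0],
])

```text
clock: 13.95
tool_pos: [495.1, -523.1, 309.3]
eef_rot: [-0.0, 0.768, 0.64, 0.0]
ft_force: [0.5, 0.4, -1.8]
opening: 0.153
gripper_force: 59.6
```

```bash
python3 - <<'E'
from h import *
d=snap('wrist','w4.png')
for n in ['spindle','fork','analyser']:
    for r in arm.tip_of(n,'wrist')[:2]: print(n,np.round(r['xyz'],1),round(r['confidence'],2),px(d,r['xyz']),tool(r['xyz'])[0].round(1))
s=arm.read_state();print(s['clock'],s['tool_pos'],s['eef_rot'],s['joints'],(-np.array(d['R']).T@np.array(d['t'])).round(1))
p=d['pixels'];g=cv2.cvtColor(p,cv2.COLOR_RGB2HSV)
m=((g[:,:,1]<60)&(g[:,:,2]>170)).astype(np.uint8)
n,l,st,c=cv2.connectedComponentsWithStats(m)
P=[]
for i in range(1,n):
  if 60<st[i,4]<350 and st[i,1]<330 and 130<st[i,1] and 140<st[i,0]<400 and abs(st[i,2]-st[i,3])<7:
    X=ray(d,*c[i],s['tool_pos'][2]-26.6+16);t=tool(X)[0];print(c[i].round(1),st[i,4],t.round(1));P.append(t[:2])
P=np.array(P);a=np.linalg.lstsq(np.c_[2*P,np.ones(len(P))],(P**2).sum(1),rcond=None)[0];print('c',a[:2],np.sqrt(a[2]+a[:2]@a[:2]))
E
```

```text
spindle [ 469.6 -454.7   70.7] 0.33 [236.1 110.2] [ 62.6 -37.7 239.3]
fork [ 472.9 -453.2   70.6] 0.78 [238.9 108.1] [ 64.8 -34.7 239.5]
analyser [ 491.  -356.9   -1.3] 0.84 [242.5  14.7] [163.  -34.3 311.3]
14.15 [ 495.34393864 -523.21242419  310.14902086] [ 4.44684390e-04  7.67897993e-01  6.40571990e-01 -1.28375464e-05] [-9.77016502e-01  4.60326176e-01  1.09385062e+00  6.45483603e-05
  1.58652847e+00 -7.96705121e-01] [ 510.8 -443.4  452.3]
[241. 170.] 219 [ 49.  -13.3  10.6]
[306.9 170.1] 221 [48.9 15.1 10.6]
[186.5 201.4] 200 [ 34.9 -37.9  10.6]
[361.2 201.6] 203 [34.7 39.8 10.7]
[159.9 251.7] 173 [ 10.4 -52.2  10.6]
[165.4 304.9] 150 [-18.2 -52.3  10.6]
[381.7 305.1] 152 [-18.4  53.8  10.7]
c [-4.09248708  0.80344763] 54.94877846909258
```

View pics/w4.png

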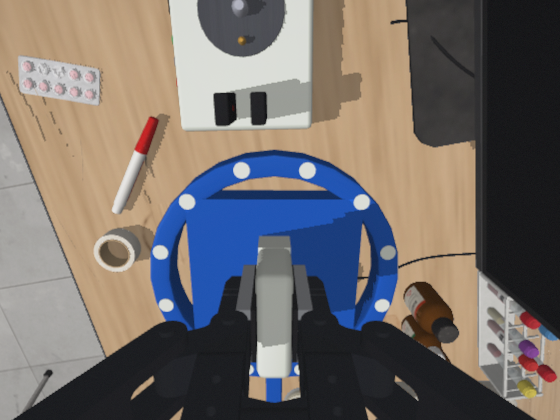

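Wrist picture: turntable with spindle at (240,6), pin at (243,40), fork cheeks at (225,108) and (258,107), all right of the plate's far rim. I'll move a little further for a complete view of the turntable.

Emit:
arm_command([
  [-0.15, 0, 0, 0, 0, 0, 0],
  [-0.25, 0, 0, 0, 0, 0, 0],
  [-0.25, 0, 0, 0, 0, 0, 0],
  [-0.25, 0, 0, 0, 0, 0, 0],
  [-0.25, 0, 0, 0, 0, 0, 0],
])

```text
clock: 14.65
tool_pos: [486.5, -572.3, 309.6]
eef_rot: [-0.0, 0.768, 0.641, 0.0]
ft_force: [0.0, -0.5, -1.4]
opening: 0.153
gripper_force: 59.7
```

```bash
python3 - <<'E'
from h import *
d=snap('wrist','w5.png')
s=arm.read_state();print(s['clock'],s['tool_pos'],s['eef_rot'])
np.savez('d5.npz',pos=s['tool_pos'],q=s['eef_rot'],**{k:d[k] for k in('R','t','fx','fy','cx','cy')})
print(d['fx'],d['cx'],d['cy'],np.array(d['R']).round(3))
c=d['pixels'][0:170,150:350,::-1];cv2.imwrite('pics/c5.png',cv2.resize(c,None,fx=3.5,fy=3.5,interpolation=cv2.INTER_CUBIC))
E
```

```text
14.7 [ 486.51219399 -572.29657122  309.6852189 ] [6.67905314e-05 7.67877400e-01 6.40596816e-01 1.12609601e-04]
359.44586838615567 273.8254008148328 211.06888007759332 [[ 0.984 -0.179  0.001]
 [-0.17  -0.933  0.317]
 [-0.056 -0.312 -0.948]]
```

View pics/c5.png

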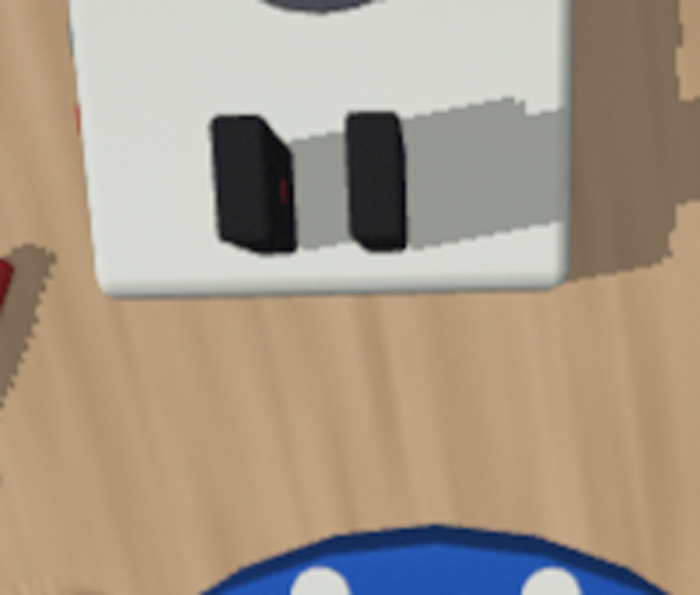

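That moved things the wrong way in the picture, so I'll come back towards +y.

Emit:
arm_command([
  [0.2, 0, 0, 0, 0, 0, 0],
  [0.38, 0, 0, 0, 0, 0, 0],
  [0.38, 0, 0, 0, 0, 0, 0],
  [0.38, 0, 0, 0, 0, 0, 0],
  [0.38, 0, 0, 0, 0, 0, 0],
])

```text
clock: 15.2
tool_pos: [499.8, -498.8, 309.8]
eef_rot: [0.0, 0.768, 0.64, -0.0]
ft_force: [-0.0, 0.5, -1.6]
opening: 0.156
gripper_force: 59.6
```

```bash
python3 - <<'E'
from h import *
d=snap('wrist','w6.png')
s=arm.read_state();print(s['clock'],s['tool_pos'],s['eef_rot'])
np.savez('d6.npz',pos=s['tool_pos'],q=s['eef_rot'],**{k:d[k] for k in('R','t','fx','fy','cx','cy')})
c=d['pixels'][0:170,150:350,::-1];cv2.imwrite('pics/c6.png',cv2.resize(c,None,fx=3.5,fy=3.5,interpolation=cv2.INTER_CUBIC))
E
```

```text
15.25 [ 499.54331034 -499.1264907   309.50429933] [ 2.72914261e-04  7.68314269e-01  6.40072720e-01 -1.49873885e-04]
```

View pics/c6.png

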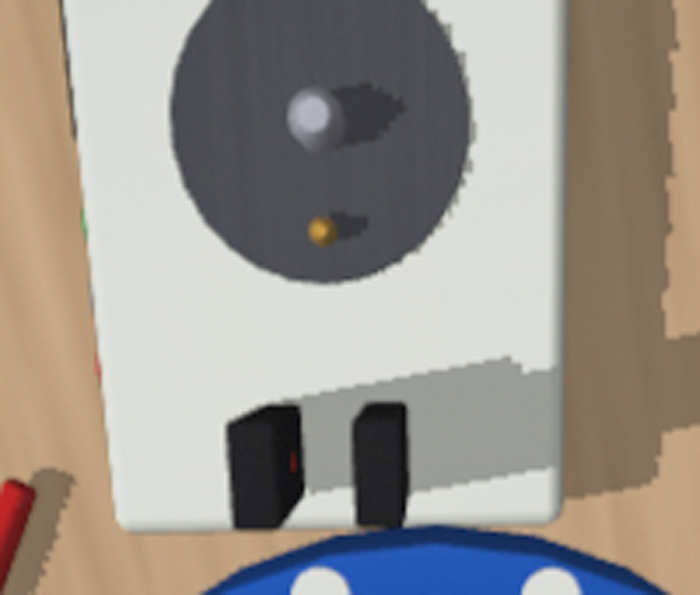

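```bash
python3 - <<'E'
from h import *
d=np.load('d6.npz')
q=d['q'];R=Rn.from_quat([q[1],q[2],q[3],q[0]])
def f(cx,cy,z):
    X=ray(d,(cx+.5)/3.5-.5+150,(cy+.5)/3.5-.5,z);return X
S=f(313,114,63);P=f(321,229,55);F=f(319.5,526,110)
E=np.array([f(a,b,43) for a,b in((171,113),(470,113),(324,283),(215,230),(432,230),(183,160),(455,170))])
a=np.linalg.lstsq(np.c_[2*E[:,:2],np.ones(len(E))],(E[:,:2]**2).sum(1),rcond=None)[0];print('tt',a[:2].round(1),np.sqrt(a[2]+a[:2]@a[:2]).round(1))
for n,X in(('S',S),('P',P),('F',F)):print(n,X)
for A,B in((S,P),(S,F),(P,F)):v=(B-A)[:2];print(np.hypot(*v).round(1),np.degrees(np.arctan2(v[1],v[0])).round(2))
print('tool x yaw',np.degrees(np.arctan2(R.as_matrix()[1,0],R.as_matrix()[0,0])),'pos',d['pos'])
E
```

```text
tt [ 492.4 -359.8] 43.3
S [ 492.1 -359.5   63. ]
P [ 487.5 -388.5   55. ]
F [ 475.3 -466.   110. ]
29.4 -99.01
107.8 -98.96
78.5 -98.95
tool x yaw 79.59448536527196 pos [ 499.54331034 -499.1264907   309.50429933]
```

```bash
python3 - <<'E'
from h import *
d=np.load('d6.npz');q=d['q'];R=Rn.from_quat([q[1],q[2],q[3],q[0]])
im=cv2.imread('pics/w6.png')
u=d['pos'][2]-26.6
T=lambda a,b,z:R.inv().apply(ray(d,a,b,u+z)-d['pos']).round(1)
print(im[228:262,268,:].tolist());print(im[370:386,268].tolist())
print(T(274,248,56),T(274,378,56),T(274,236,28),T(274,150.5,16),T(151,262,16),T(398,262,16),T(274,150.5,0))
E
```

```text
[[181, 86, 33], [180, 85, 33], [181, 86, 36], [160, 76, 29], [125, 61, 25], [125, 60, 25], [126, 62, 27], [122, 74, 52], [115, 100, 92], [109, 113, 112], [109, 114, 111], [110, 114, 113], [110, 114, 112], [110, 114, 113], [109, 113, 112], [110, 114, 113], [110, 114, 112], [110, 114, 113], [110, 114, 112], [115, 119, 118], [115, 120, 119], [107, 110, 109], [107, 111, 110], [108, 111, 109], [109, 113, 111], [108, 113, 111], [108, 113, 111], [109, 113, 112], [110, 114, 112], [109, 113, 112], [109, 114, 112], [110, 114, 112], [110, 114, 112], [109, 114, 112]]
[[214, 220, 217], [214, 220, 217], [213, 219, 217], [213, 219, 217], [213, 220, 217], [210, 217, 215], [198, 207, 203], [184, 174, 164], [177, 115, 85], [177, 85, 32], [178, 85, 34], [177, 84, 32], [178, 85, 34], [177, 85, 34], [178, 85, 32], [177, 84, 33]]
[ 30.2   1.3 -29.4] [-26.    1.4 -29.4] [23.1  1.3 -1.4] [57.6  1.3 10.6] [  4.8 -56.9  10.6] [ 4.9 60.2 10.6] [55.1  1.3 26.6]
```

Measurements agree: spindle (492,-360), pin 29.4 mm out, and the fork and pin both give a yaw of -99.0°. The plate centre is at tool (-4, 0.8). Moving above the spindle and stopping the underside about 12 mm over its tip.

Emit:
arm_command([
  [0.2, -0.05, 0, 0, 0, -0.0157, 0],
  [0.4, -0.1, 0, 0, 0, -0.0157, 0],
  [0.6, -0.14, 0, 0, 0, -0.0157, 0],
  [0.7, -0.1665, 0.1, 0, 0, -0.0157, 0],
  [0.7, -0.1665, 0.3, 0, 0, -0.0157, 0],
  [0.7, -0.1665, 0.5, 0, 0, -0.0157, 0],
  [0.7, -0.1665, 0.7, 0, 0, -0.0157, 0],
  [0.7, -0.1665, 0.85, 0, 0, -0.0157, 0],
  [0.7, -0.1665, 1, 0, 0, -0.0157, 0],
  [0.7, -0.1665, 1, 0, 0, -0.0157, 0],
  [0.7, -0.1665, 1, 0, 0, -0.0157, 0],
  [0.7, -0.1665, 1, 0, 0, -0.0157, 0],
])

```text
clock: 16.45
tool_pos: [493.2, -356.4, 111.5]
eef_rot: [0.002, 0.76, 0.649, 0.0]
ft_force: [-0.3, 0.2, -1.8]
opening: 0.153
gripper_force: 59.5
```

```bash
python3 - <<'E'
from h import *
w=snap('wrist');t=snap('top');s=arm.read_state();print(s['clock'],s['tool_pos'],s['eef_rot'],s['ft_force'])
for c in('top','scene'):
  snap(c)if c=='scene' else 0
  for n in('carousel','tab','spindle','fork','forceps_jar_mid'):
    for r in arm.tip_of(n,c)[:1]:print(c,n,np.round(r['xyz'],1),round(r['confidence'],2))
a=w['pixels'][:,:,::-1];b=cv2.resize(t['pixels'][210:300,320:440,::-1],(560,420),interpolation=cv2.INTER_CUBIC)
cv2.imwrite('pics/c7.png',cv2.resize(np.vstack([a,b]),(400,600)))
E
```

```text
16.55 [ 493.24955966 -356.19995151  111.65603646] [1.99624108e-03 7.60313588e-01 6.49553116e-01 1.07782390e-04] [ 0.75219132 -0.83607373 -1.75785517]
top carousel [ 492.5 -359.9   83.6] 0.81
top fork [ 474.  -451.6   74.6] 0.61
top forceps_jar_mid [ 489.7 -231.9   54.9] 0.63
scene carousel [ 493.8 -358.8   80.9] 0.93
scene tab [ 472.1 -452.7  114.6] 0.67
scene spindle [ 491.4 -362.1   39.4] 0.83
scene fork [ 472.8 -450.4   70.2] 0.82
scene forceps_jar_mid [ 486.9 -230.6   55.6] 0.81
```

View pics/c7.png

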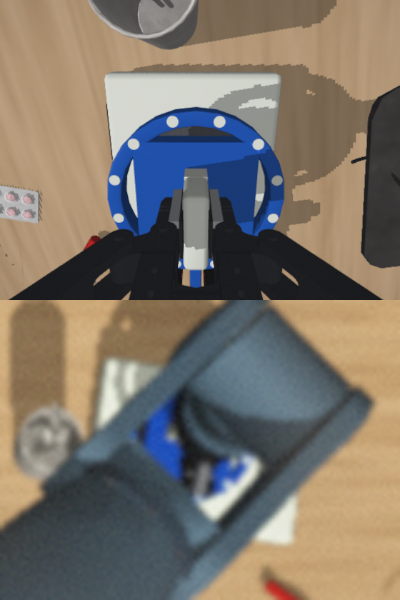

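The wrist half shows the plate aligned over the housing, with the jar (140,15) clear ahead. The top half shows the arm beside the jar but not touching. Lowering gently with a 1.3 mm correction.

Emit:
arm_command([
  [0, -0.0065, 0.02, 0, 0, 0, 0],
  [0, -0.0065, 0.05, 0, 0, 0, 0],
  [0, -0.0065, 0.08, 0, 0, 0, 0],
  [0, -0.0065, 0.1, 0, 0, 0, 0],
  [0, -0.0065, 0.1, 0, 0, 0, 0],
  [0, -0.0065, 0.1, 0, 0, 0, 0],
])

```text
clock: 17.7
tool_pos: [490.8, -354.6, 89.1]
eef_rot: [-0.0, 0.76, 0.65, 0.0]
ft_force: [-0.2, 0.0, -2.3]
opening: 0.152
gripper_force: 59.5
```

Emit:
arm_command([
  [0, 0, 0.01, 0, 0, 0, 0],
  [0, 0, 0.02, 0, 0, 0, 0],
  [0, 0, 0.03, 0, 0, 0, 0],
  [0, 0, 0.03, 0, 0, 0, 0],
])

```text
clock: 18.1
tool_pos: [490.7, -354.5, 82.9]
eef_rot: [-0.0, 0.76, 0.65, 0.0]
ft_force: [0.3, -0.4, -2.2]
opening: 0.155
gripper_force: 59.5
```

Emit:
arm_command([
  [-0.004, 0.006, 0, 0, 0, 0, 0],
  [-0.004, 0.006, 0.01, 0, 0, 0, 0],
  [-0.004, 0.006, 0.02, 0, 0, 0, 0],
  [-0.004, 0.006, 0.02, 0, 0, 0, 0],
])

```text
clock: 18.5
tool_pos: [491.7, -355.4, 78.8]
eef_rot: [-0.0, 0.76, 0.65, -0.0]
ft_force: [0.5, 0.2, -1.4]
opening: 0.153
gripper_force: 59.5
```

Emit:
arm_command([
  [0, 0, 0.01, 0, 0, 0, 0],
  [0, 0, 0.02, 0, 0, 0, 0],
  [0, 0, 0.025, 0, 0, 0, 0],
  [0, 0, 0.025, 0, 0, 0, 0],
])

```text
clock: 18.9
tool_pos: [491.8, -355.5, 74.0]
eef_rot: [-0.0, 0.76, 0.65, 0.0]
ft_force: [-1.0, 1.0, -1.9]
opening: 0.155
gripper_force: 59.7
```

Emit:
arm_command([
  [0, 0, 0.01, 0, 0, 0, 0],
  [0, 0, 0.015, 0, 0, 0, 0],
  [0, 0, 0.02, 0, 0, 0, 0],
  [0, 0, 0.02, 0, 0, 0, 0],
])

```text
clock: 19.3
tool_pos: [491.9, -355.5, 70.1]
eef_rot: [-0.0, 0.76, 0.65, 0.0]
ft_force: [-0.4, 1.7, -2.0]
opening: 0.155
gripper_force: 59.8
```

Emit:
arm_command([
  [0, 0, 0.005, 0, 0, 0, 0],
  [0, 0, 0.01, 0, 0, 0, 0],
  [0, 0, 0.01, 0, 0, 0, 0],
])

```text
clock: 19.6
tool_pos: [491.9, -355.5, 68.1]
eef_rot: [-0.0, 0.76, 0.65, 0.0]
ft_force: [-0.5, 1.4, -1.7]
opening: 0.152
gripper_force: 59.8
```

Emit:
arm_command([
  [0, 0, 0.005, 0, 0, 0, 0],
  [0, 0, 0.01, 0, 0, 0, 0],
  [0, 0, 0.01, 0, 0, 0, 0],
])

```text
clock: 19.9
tool_pos: [491.9, -355.5, 66.1]
eef_rot: [-0.0, 0.76, 0.65, 0.0]
ft_force: [-1.3, 2.6, -0.6]
opening: 0.155
gripper_force: 59.9
```

Emit:
arm_command([
  [0, 0, 0.004, 0, 0, 0, 0],
  [0, 0, 0.008, 0, 0, 0, 0],
  [0, 0, 0.008, 0, 0, 0, 0],
])

```text
clock: 20.2
tool_pos: [491.9, -355.5, 64.7]
eef_rot: [-0.0, 0.76, 0.65, 0.0]
ft_force: [-2.3, 4.4, -0.3]
opening: 0.16
gripper_force: 59.9
```

```bash
python3 - <<'E'
from h import *
s=arm.read_state();print(s['ft_force'],s['moment'],s['tool_pos'],s['clock'])
d=snap('wrist','w8.png');p=d['pixels'];g=cv2.cvtColor(p,cv2.COLOR_RGB2HSV)
m=((g[:,:,1]<60)&(g[:,:,2]>170)).astype(np.uint8)
n,l,st,c=cv2.connectedComponentsWithStats(m)
print([c[i].round(1).tolist() for i in range(1,n) if 60<st[i,4]<350 and 130<st[i,1]<330 and 140<st[i,0]<400])
E
```

```text
[-2.27214892  4.42610716 -0.27882044] [ 0.60561674  0.27743895 -0.00248914] [ 491.90203334 -355.49478214   64.66392882] 20.2
[[240.9, 169.8], [306.7, 170.0], [186.4, 201.3], [361.2, 201.7], [159.8, 251.8], [381.5, 305.1], [393.4, 317.5]]
```

Dots haven't moved in the hand, so no slip. There's a light side force towards +y. I'll relieve it by 1 mm and keep lowering in small steps.

Emit:
arm_command([
  [0.004, -0.002, 0, 0, 0, 0, 0],
  [0.004, -0.002, 0.004, 0, 0, 0, 0],
  [0.004, -0.002, 0.008, 0, 0, 0, 0],
  [0.004, -0.002, 0.008, 0, 0, 0, 0],
])

```text
clock: 20.65
tool_pos: [491.9, -355.4, 64.6]
eef_rot: [0.001, 0.76, 0.65, -0.0]
ft_force: [-4.4, 4.3, 8.6]
opening: 0.155
gripper_force: 61.3
```

```bash
python3 - <<'E'
from h import *
from scipy.optimize import least_squares
def dots(im):
    g=cv2.cvtColor(im,cv2.COLOR_BGR2HSV);m=((g[:,:,1]<60)&(g[:,:,2]>170)).astype(np.uint8)
    n,l,st,c=cv2.connectedComponentsWithStats(m);return c,st
c,st=dots(cv2.imread('pics/w2.png'))
D=np.array([c[i] for i in range(1,len(c)) if 25<st[i,4]<150 and 205<c[i][0]<345 and 8<c[i][1]<155 and abs(st[i,2]-st[i,3])<5]);print(len(D),D.round(1).tolist())
d=np.load('d6.npz');q=d['q'];R6=Rn.from_quat([q[1],q[2],q[3],q[0]]).as_matrix()
Rt=d['R']@R6; tt=d['t']+d['R']@d['pos']   # camera from tool
q=[1.55351630e-04,9.99631456e-01,2.71265762e-02,-1.03726494e-03];Rw=Rn.from_quat([q[1],q[2],q[3],q[0]]).as_matrix()
K=[float(d[k]) for k in('fx','fy','cx','cy')]
def fit(D,up):   # plane normal up in tool frame; circle known? solve radius per height
    from numpy.linalg import lstsq
    def circ(h): # plane z_tool=h
        c0=-Rt.T@tt;P=[]
        for u,v in D:
            r=Rt.T@np.array([(u-K[2])/K[0],(v-K[3])/K[1],1]);P.append((c0+r*(h-c0[2])/r[2])[:2])
        P=np.array(P);a=lstsq(np.c_[2*P,np.ones(len(P))],(P**2).sum(1),rcond=None)[0];return a[:2].round(1),np.sqrt(a[2]+a[:2]@a[:2]).round(2)
    return circ
w=fit(D,0)
for z in(191,191.8,195,199.5): print('table view TCPz',z,w(z-16))
D8=[[241,170],[306.9,170.1],[186.5,201.4],[361.2,201.6],[159.9,251.7],[165.4,304.9],[381.7,305.1]]
f=fit(D8,0)
for off in(18,20,21.6,24,26.6): print('off',off,f(off-16))
E
```

```text
12 [[258.3, 14.7], [293.7, 15.0], [228.6, 33.8], [322.8, 34.6], [212.6, 66.0], [338.3, 67.0], [214.0, 101.0], [336.4, 102.1], [318.6, 131.0], [231.5, 130.5], [290.6, 146.6], [259.3, 146.6]]
table view TCPz 191 (array([86.8,  2.7]), np.float64(53.58))
table view TCPz 191.8 (array([86.9,  2.7]), np.float64(53.71))
table view TCPz 195 (array([86.9,  2.7]), np.float64(54.25))
table view TCPz 199.5 (array([87. ,  2.7]), np.float64(55.01))
off 18 (array([0.4, 1.2]), np.float64(52.28))
off 20 (array([-0.7,  1.2]), np.float64(52.99))
off 21.6 (array([-1.6,  1.2]), np.float64(53.57))
off 24 (array([-2.9,  1.2]), np.float64(54.43))
off 26.6 (array([-4.4,  1.2]), np.float64(55.37))
```

The dot circle (R≈53.6 mm) puts the underside about 21.6 mm below the TCP. With the TCP at 64.6 that is 43 mm, so the plate is seated. A slight press, then release and look.

Emit:
arm_command([
  [0.004, -0.002, 0.005, 0, 0, 0, 0],
  [0.004, -0.002, 0.005, 0, 0, 0, 0],
])

```text
clock: 20.85
tool_pos: [491.9, -355.4, 64.6]
eef_rot: [0.001, 0.76, 0.65, -0.0]
ft_force: [-5.9, 3.2, 13.2]
opening: 0.154
gripper_force: 61.8
```

Emit:
arm_command([
  [0, 0, -0.005, 0, 0, 0, 0.3],
  [0, 0, -0.005, 0, 0, 0, 0.5],
  [0, 0, -0.005, 0, 0, 0, 0.6],
  [0, 0, -0.005, 0, 0, 0, 0.6],
  [0, 0, -0.005, 0, 0, 0, 0.6],
])

```text
clock: 21.35
tool_pos: [491.4, -353.9, 62.9]
eef_rot: [-0.0, 0.76, 0.65, -0.0]
ft_force: [-0.1, -0.7, -0.7]
opening: 0.596
gripper_force: 0.0
```

Emit:
arm_command([
  [0, 0, -0.1, 0, 0, 0, 0.6],
  [0, 0, -0.3, 0, 0, 0, 0.6],
  [0, 0, -0.5, 0, 0, 0, 0.6],
  [0, 0, -0.7, 0, 0, 0, 0.6],
  [0, 0, -0.9, 0, 0, 0, 0.6],
  [0, 0, -1, 0, 0, 0, 0.6],
  [0, 0, -1, 0, 0, 0, 0.6],
  [0, 0, -1, 0, 0, 0, 0.6],
])

```text
clock: 22.15
tool_pos: [491.3, -353.8, 262.6]
eef_rot: [-0.0, 0.76, 0.65, -0.0]
ft_force: [0.1, 0.1, -1.3]
opening: 0.598
gripper_force: 0.0
```

```bash
python3 - <<'E'
from h import *
w=snap('wrist','w9.png');s=snap('scene');st=arm.read_state();print(st['clock'],st['tool_pos'],st['eef_rot'])
np.savez('d9.npz',pos=st['tool_pos'],q=st['eef_rot'],**{k:w[k] for k in('R','t','fx','fy','cx','cy')})
for c in('wrist','scene'):
  for n in('carousel','handle','tab','fork','forceps_jar_mid','saline_bottle_mid','cotton_pack_mid','reagent_0_mid'):
    for r in arm.tip_of(n,c)[:1]:print(c,n,np.round(r['xyz'],1),round(r['confidence'],2))
g=cv2.cvtColor(w['pixels'],cv2.COLOR_RGB2HSV);m=((g[:,:,1]<70)&(g[:,:,2]>165)).astype(np.uint8)
n,l,S,c=cv2.connectedComponentsWithStats(m)
D=[c[i] for i in range(1,n) if 20<S[i,4]<160 and abs(S[i,2]-S[i,3])<5];print(np.round(D,1).tolist())
a=w['pixels'][:,:,::-1];b=cv2.resize(s['pixels'][135:240,300:440,::-1],(560,420),interpolation=cv2.INTER_CUBIC)
cv2.imwrite('pics/c9.png',cv2.resize(np.vstack([a,b]),(400,600),interpolation=cv2.INTER_AREA))
E
```

```text
22.25 [ 490.68413767 -353.1768481   260.89328652] [-1.70999187e-03  7.60258120e-01  6.49618860e-01 -6.33540652e-05]
wrist carousel [ 488.3 -358.5   36.3] 0.68
wrist handle [ 490.4 -361.1   81.2] 0.67
wrist tab [ 475.4 -453.6   69.2] 0.65
wrist fork [ 476.4 -454.9   71.1] 0.76
wrist forceps_jar_mid [ 487.4 -231.5   55.7] 0.83
scene carousel [ 489.2 -356.4   37.8] 0.89
scene handle [446.4 -14.3 117.4] 0.68
scene tab [ 477.  -457.6   69.2] 0.64
scene fork [ 477.2 -451.    67.6] 0.7
scene forceps_jar_mid [ 486.6 -227.8   56. ] 0.68
scene saline_bottle_mid [446.9 -13.  119. ] 0.97
scene cotton_pack_mid [631.   -6.4  62.5] 0.75
scene reagent_0_mid [801.7 266.   45.1] 0.8
[[268.2, 6.1], [259.6, 128.2], [289.4, 128.2], [314.5, 143.1], [220.8, 168.1], [328.0, 168.2], [326.7, 196.0], [311.8, 218.8], [267.1, 273.0]]
```

View pics/c9.png

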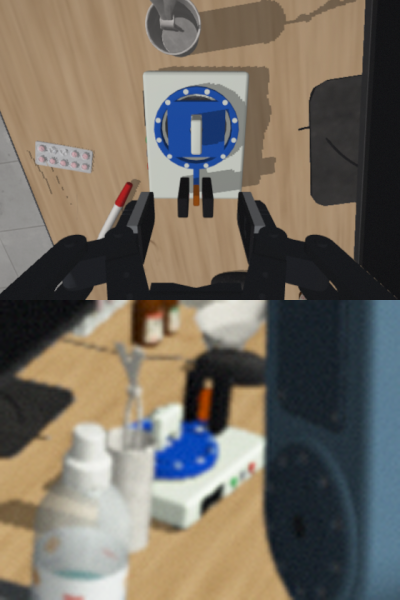

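The picture shows the plate flat on the turntable, with the tab (196,190) between the two cheeks and the jar still upright. The networks put tab and fork together at z≈69, so it is home and I'm handing it in.

```bash
python3 -c "
from plant import arm
print(arm.job_done())"
```

```text
the job is handed in; nothing more can be done
None
```

I handed the job in at about 23 s of the allowed 58 s: the carousel appears fully home over the spindle and drive pin, tab between the fork cheeks and let go; the robot is clear, the forceps jar, clear bottle and cotton bag are where they were, and nothing went near the amber bottle, though I didn't check it again at the end.

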